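# Move the nest plate from the filling jig into the reader bay

### The arm

A 7-joint arm with a two-finger parallel gripper is mounted at the origin on the work surface; the furniture and walls round the work are solid. World frame = base frame: x ahead of the robot, y to its left, z up, the work surface at z = 0. Lengths are in m, angles in rad, forces in N, time in s.
With the tool pointing down it reaches from about 0.4 to 0.85 m from the base axis. Payload 10.4 kg.
Tool frame: the origin (TCP) lies between the finger pads; the fingertips stand 11 mm ahead of it and the grasp point (between the pads) lies 8 mm behind it (tip_reach is the distance from the TCP to the fingertips, in m); z points along the fingers, y is the line along which they close (so a half turn about z gives the same grasp; the last joint's range is limited). The gripper opens to 85 mm and grips with 20 to 120 N. Pads are 22 mm wide; open, the fingers measure 114 mm over their backs; the gripper's body (76 mm by 85 mm) begins 54 mm behind the grasp point. The pads swing forward as they close: fully open they stand 13 mm farther back than shut.
Start: joints at [1.097, 0.332, -0.065, 1.46, 0.022, 1.35, -0.088], TCP at [0.272, -0.563, 0.242] pointing down, gripper open.
Joint ranges: [-2.6, 2.6], [-0.5, 2.12], [-1.47, 1.34], [0.16, 2.42], [-1.27, 4.41], [0.06, 2.06], [-2.6, 2.6]. Speed limits (rad/s): [2.22, 2.22, 2.79, 2.79, 3.14, 3.14, 3.14].

### API

Orientations are given as a unit quaternion [x, y, z, w].
In Python, from workcell import * gives the robot as it stands.
- The arm moves only by the shell command python3 -m inch 'ROWS' [OPENING] [FORCE]. ROWS is JSON, a list of rows, each an object with "slide": the shift along the world's x, y, z in m, a list of three; "yaw": the turn about the world's z in rad. A call has 1 to 20 rows; each row is the pose to reach, as a shift and turn from the pose commanded when the call began; what a row does not reach only later rows make up. A row lasts 1/12 s, in which the tool goes at most 41.7 mm and 7.16 degrees, less where a joint would pass 70% of its speed; a pose out of reach is approached as far as the arm can. A call with a gripper value outside its range is refused whole. OPENING is the closure in counts, from 0 (fully open) to 255 (shut), set as the call begins (- or left out, the last holds). The fingers move at their own pace and stop on an object; FORCE is the grip in N (left out, the last holds). Time passes only in rows, so rows that repeat a pose let the fingers close. It gives the time, the measured TCP pose, the force, the opening and the grip force at its end, in the units of the state.
- get_obs(): the state, without advancing time (a new reading comes with each control period).
- camera(name): name is "side" or "top"; returns a dict with "frame" (420x560x3 uint8, red, green, blue), "fx", "fy", "cx", "cy" (pixels), "extrinsics" (4x4, takes a point from world to camera coordinates). Camera axes: x right, y down, z forward; pixel columns grow to the right and rows downward; lengths in m; the calibration is good to about 2 mm. A picture is of the moment at which its call begins. There is no depth.
- hand_in(): hands the job in; it is judged then, once.
The state is a dict: "clock": time; "joint_pos": joint angles; "joint_velocities": joint speeds; "tau": joint torques, N m; "position": TCP position; "ee_rot": TCP orientation; "ft_force": force on the tool from outside, world axes, zero at the start; "torque": the same for the moment, N m; "grip_width": opening from 0.0 (shut) to 1.0 (fully open); "grasp_force": force on a finger pad.
Only numpy, scipy, OpenCV 4.12 (cv2) and the standard library are available. Lean on these libraries where they do the work, as an engineer would, in place of code of your own. Each camera call takes 0.05 s, during which the arm holds its last target. There are 200 camera calls.

### The job

Free the white nest plate on the filling jig: pull up the spring hold-down's T-head and turn it a quarter turn counter-clockwise so its claw is clear of the plate, then lift the plate by its bridge handle straight and level up off the two pins without cocking it. Lay it flat on the worktop and let go, then take it by its end tab and slide it, handle under the roof, fully home against the back stop of the reader bay, flat on the bay's bed, and let go. Do not drop the plate, and leave the bottles, beaker, dish, timer and tape where they stand.

Things in the scene. Friction and masses are not known exactly. Their poses are not given: they have to be found in the camera images.
- jig: Filling jig, fixed: aluminium deck, x from -94 to +102 mm, 92 mm wide, top 12 mm above the worktop. Origin on the worktop, x along its length, z up. Two upright steel locating pins, 10 mm diameter, bullet-nosed, 27 mm tall above the deck, at (-38,-22) and (+30,+22) mm. Spring hold-down at x = +85, y = 0; dark fork at the -x end.
- fork (a point): Fork of the jig, at jig (-76, 0, 12) mm on the deck: two dark steel cheeks (jig x -90 to -62 mm, 25 mm clear apart, 8 mm thick, 45 mm tall above the deck) flank the plate's end tab, so fingers cannot get at the tab there.
- plate: Loose white nest plate, about 0.22 kg, at the start on the jig, axes parallel to the jig's, origin at jig (0,0,12) mm. Origin at the middle of the slab's underside; x along its length, z up. Slab 110 x 66 x 8 mm with two 12 mm through-holes for the pins. A tongue 20 mm wide, 8 mm thick runs on to x = -90 mm and carries an upright tab; a steel bridge handle stands near the middle. 40 mm tall.
- plate_ribs (a point): On the plate's top at its +x end, plate (47, 0, 8) mm: two small ribs, 7 mm tall, 18 mm clear apart (across plate y), x 40 to 54 mm, that hold the hold-down's claw captive between them until it is pulled up.
- plate_handle (a point): Middle of the bar of the plate's bridge handle: plate (-5, 0, 33) mm. The bar is 40 mm long along plate x, 12 mm wide along plate y, from 26 to 40 mm above the plate's underside; near the balance point. Grip it across y from above. Axes as the plate's.
- plate_tab (a point): Middle of the plate's upright end tab: plate (-75, 0, 29) mm. The tab is 28 mm long along plate x, 8 mm thick along plate y, top 40 mm above the plate's underside; the tongue it stands on is 8 mm thick. Grip it across y from above. Axes as the plate's.
- head_grip (a point): Grip point of the hold-down's black T-head, on its upright turning axis, 50 mm above the worktop when down. T-bar 38 mm long (own x), 12 mm wide (own y), from 38 to 60 mm above the worktop. Axes turn with the head: own -x is the way its steel claw points (12 mm wide, 49 mm long from the axis, underside 20.5 mm up), at the start over the plate's +x end between the ribs.
- sleeve (a joint): Lift of the hold-down's spring collar, m: 0 down, 0.014 fully pulled up. Spring about 4.5 N at the bottom, 7 N at the top; it springs back when let go. It must be up by about 8 mm for the claw to pass over the plate's ribs.
- head (a joint): Turn of the hold-down's head, rad: 0 claw over the plate, positive counter-clockwise seen from above, stop at 1.65; 1.57 is a quarter turn, claw well clear of the plate. Light friction keeps it where it is left.
- bay: Reader bay, fixed: low white housing, x from -32 to +68 mm, 86 mm wide, 75 mm high, open only at its mouth on the -x side. Origin on the worktop. Inside, a flat bed, top 10 mm above the worktop, side walls 74 mm apart, roof underside 66 mm above the worktop, back stop face at x = +55 mm. A plate fully home has its origin at bay (0,0,10) mm, x along the bay's x.
- bay_mouth (a point): Middle of the front edge (sill) of the bay's bed: bay (-32, 0, 10) mm. When the plate is home its handle is under the roof and its tab sticks out here, 43 mm in front of the mouth. Axes as the bay's: +x is the way in.
- blue_cap_bottle: Bystander: white bottle with blue cap, 54 mm diameter, 105 mm tall, standing on the worktop; origin at the middle of its underside.
- red_cap_bottle: Bystander: white bottle with red cap, 54 mm diameter, 105 mm tall, standing on the worktop; origin at the middle of its underside.
- beaker: Bystander: clear beaker, 76 mm diameter, 88 mm tall, standing on the worktop; origin at the middle of its underside.
- petri_dish: Bystander: petri dish, 63 mm diameter, 16 mm tall, standing on the worktop; origin at the middle of its underside.
- timer: Bystander: square bench timer, 62 x 66 x 19 mm, standing on the worktop; origin at the middle of its underside.
- tape_roll: Bystander: roll of label tape, 54 mm diameter, 13 mm tall, lying flat, standing on the worktop; origin at the middle of its underside.

How it is judged:
On the way, in this order (a step that is already met when the one before it is completed fails the run):
1. the hold-down is turned a quarter turn (at least 1.3 rad) clear, the plate still seated on the jig (value of joint head above 1.3 rad and z of plate in the frame of jig below 0.016 m and horizontal distance between plate and jig below 0.005 m), for 0.1 s.
2. the plate is raised straight and level clear of the pins (28 mm up, within 12 mm sideways and 0.12 rad of level) (z of plate in the frame of jig above 0.04 m and horizontal distance between plate and jig below 0.012 m and angle between plate's own z axis and vertical below 0.12 rad).
3. the plate lies flat on the worktop, let go (height (world z) of plate below 0.004 m and angle between plate's own z axis and vertical below 0.05 rad and contact force between the fingers and plate below 0.05 N and linear speed of plate below 0.02 m/s), for 0.1 s.
At the end, for the whole second after the job is handed in: The plate lies still and flat on the bay's bed, within 5 mm of the back stop, between the side walls, tab outward, released; the hold-down is still turned clear (at least 1.3 rad) (x of plate in the frame of bay between -0.005 and 0.005 m and y of plate in the frame of bay between -0.008 and 0.008 m and z of plate in the frame of bay between 0.007 and 0.013 m and angle between plate's own z axis and vertical below 0.05 rad and angle between the x axis of plate and the x axis of bay, either way round below 0.15 rad and linear speed of plate below 0.01 m/s and value of joint head above 1.3 rad); the robot touches nothing.
It fails at once if the plate is cocked (more than about 7 degrees off level) while still on the pins (z of plate in the frame of jig below 0.038 m and horizontal distance between plate and jig below 0.015 m and angle between plate's own z axis and vertical above 0.12 rad).
It fails at once if the plate is dropped (falls freely, more than about 10 mm) (contact force between the fingers and plate below 0.05 N and linear speed of plate above 0.45 m/s).
It fails at once if a bystander (bottle, beaker, dish, timer or tape) is shifted more than 20 mm or tipped (distance of any of blue_cap_bottle, red_cap_bottle, beaker, petri_dish, timer, tape_roll from where it was at the start of the episode above 0.02 m or angle between any of blue_cap_bottle, red_cap_bottle, beaker, petri_dish, timer, tape_roll's own z axis and vertical above 0.25 rad).
It also fails if it takes over 64 s, if anything falls off the work surface, if the arm or the gripper's body presses on something with over 40 N, if the wrist force passes 120 N, or if a joint passes its speed limit or range.

## Working session

There is one attempt and no reset: what is moved stays moved. The work goes in short steps, Python scripts to look and compute and a shell command to move; the robot and the scene stay as the last step left them, time stands still between calls to the robot, and variables do not carry over. Pictures are saved under pics/ and viewed, at most 10 in all, crops included, and the job is handed in when it is done.

```bash
ls; mkdir -p pics
cat > h.py <<'E'
from workcell import *
import numpy as np, cv2
def snap(n,f):
    c=camera(n); cv2.imwrite('pics/'+f,c['frame'][:,:,::-1]); np.savez('/tmp/'+f+'.npz',**c); return c
def ray(c,u,v,z):
    E=np.array(c['extrinsics']); R,t=E[:3,:3],E[:3,3]; o=-R.T@t
    d=R.T@np.array([(u-c['cx'])/c['fx'],(v-c['cy'])/c['fy'],1]); return o+d*(z-o[2])/d[2]
def proj(c,p):
    E=np.array(c['extrinsics']); q=E[:3,:3]@np.array(p)+E[:3,3]; return c['fx']*q[0]/q[2]+c['cx'],c['fy']*q[1]/q[2]+c['cy']
E
python3 - <<'E'
from h import *
for n in('top','side'):
    c=snap(n,n+'0.png'); E=np.array(c['extrinsics']); print(n,c['fx'],-E[:3,:3].T@E[:3,3]); print(E[:3,:3].round(2))
o=get_obs(); print(o['position'],o['ee_rot'],o['clock'])
E
```

```text
pics
top 538.9692574292317 [1.03968923e-01 2.21740323e-04 1.64457126e+00]
[[-0.   -1.   -0.  ]
 [-0.98  0.   -0.2 ]
 [ 0.2   0.   -0.98]]
side 546.3410408304982 [ 0.44124024 -1.23075428  0.93616913]
[[ 1.    0.02  0.02]
 [ 0.03 -0.58 -0.81]
 [-0.    0.81 -0.58]]
[ 0.27214129 -0.56228221  0.24159728] [ 9.74702608e-01  2.23504838e-01 -1.72990853e-04 -6.19056971e-04] 0.1
```

View pics/top0.png

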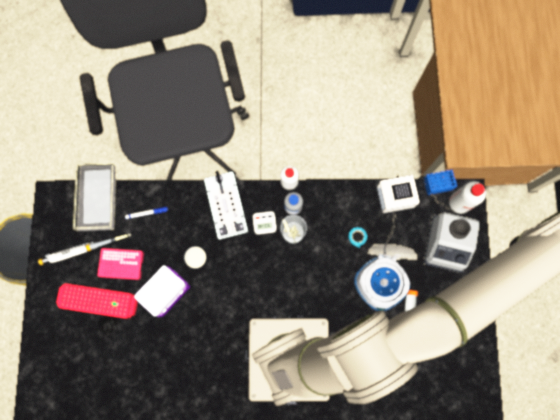

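View pics/side0.png

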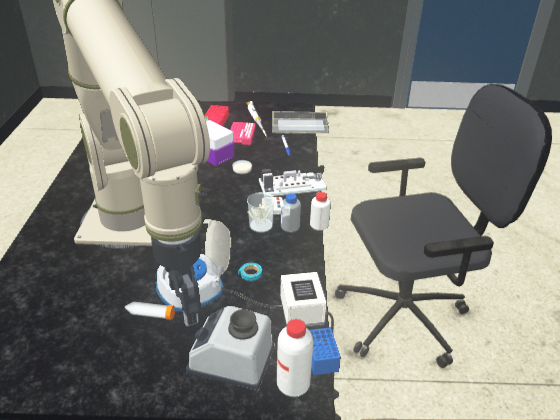

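The top view shows the jig at about (225,205) and the bay at (398,194). In the side view the jig is at (293,183) and the bay at (303,297). I'll zoom in on both.

Run:
```python
import cv2,numpy as np
t=cv2.imread('pics/top0.png'); s=cv2.imread('pics/side0.png')
z=lambda i,x,y,w,h,k:cv2.resize(i[y:y+h,x:x+w],None,fx=k,fy=k,interpolation=cv2.INTER_CUBIC)
a=z(t,195,160,120,90,3.333); a=cv2.resize(a,(400,300)); b=cv2.resize(z(t,360,165,70,52,5),(400,300))
c=cv2.resize(z(s,235,150,110,82,4),(400,300)); d=cv2.resize(z(s,260,260,100,75,4),(400,300))
cv2.imwrite('pics/crop0.png',np.vstack([np.hstack([a,b]),np.hstack([c,d])]))
```

```text
(no output)
```

View pics/crop0.png

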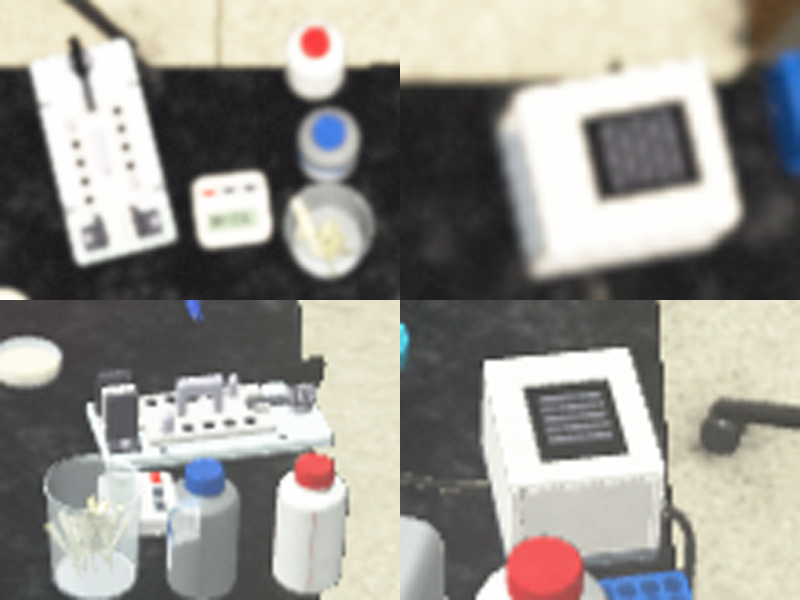

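Crops: the jig's fork is at the near end, around top pixel (222,233), and its T-head is at the far end, around (217,175). The bay's opening faces left in the top view (+y, towards the jig), and its roof spans about (385–425, 178–210).

```bash
cat > m.py <<'E'
from h import *
c=np.load('/tmp/top0.png.npz'); f=c['frame']
hsv=cv2.cvtColor(f,cv2.COLOR_RGB2HSV)
m=((hsv[...,1]<28)&(hsv[...,2]>200)).astype(np.uint8)
def comp(x0,x1,y0,y1,z,k=3):
    q=np.zeros_like(m); q[y0:y1,x0:x1]=m[y0:y1,x0:x1]
    q=cv2.morphologyEx(q,cv2.MORPH_CLOSE,np.ones((k,k)))
    n,l,s,_=cv2.connectedComponentsWithStats(q); i=1+s[1:,4].argmax()
    ct=max(cv2.findContours((l==i).astype(np.uint8),cv2.RETR_EXTERNAL,cv2.CHAIN_APPROX_NONE)[0],key=len)[:,0,:]
    w=np.array([ray(c,u,v,z)[:2] for u,v in ct]).astype(np.float32)*1000
    r=cv2.minAreaRect(w); print(s[i],r); print(cv2.boxPoints(r).round(0).tolist()); return r
comp(200,252,165,245,.012,9)
comp(375,425,172,218,.075,9)
for n,u,v,z in [('head',217.5,175,.06)]: print(n,ray(c,u,v,z)*1000)
for n,a,r in [('blue',(293,199),.105),('red',(289,173),.105),('beaker',(293,225),.088),('timer',(264,223),.019),('tape',(358,237),.013),('dish',(195,257),.016)]: print(n,(ray(c,*a,r)*1000).round())
print(c['frame'][205:238,208:245].max(2)[::2])
E
python3 m.py
```

```text
[ 204  172   43   67 1903] ((464.42144775390625, 193.05706787109375), (201.16754150390625, 93.65985107421875), 14.294873237609863)
[[355.0, 214.0], [379.0, 123.0], [573.0, 173.0], [550.0, 263.0]]
[378 174  41  38 855] ((483.42645263671875, -331.8204650878906), (99.43772888183594, 111.64921569824219), 10.223109245300293)
[[425.0, -286.0], [444.0, -396.0], [542.0, -378.0], [522.0, -268.0]]
head [544.59976247 212.58079363  60.        ]
blue [458. -16. 105.]
red [537.  -5. 105.]
beaker [384. -16.  88.]
timer [403.  72.  19.]
tape [ 359. -216.   13.]
dish [300. 281.  16.]
[[ 51 116 219 252 254 254 254 253 251 244 243 250 253 254 253 251 249 248
  247 250 254 254 252 239 218 229 247 253 254 254 254 254 250 203  99  43
   30]
 [ 41  80 169 241 253 254 254 254 253 247 228 224 241 251 253 252 250 248
  248 249 253 254 254 253 251 247 246 251 253 254 254 254 253 242 163  70
   38]
 [ 36  52 123 224 252 254 254 254 252 237 187 166 218 249 254 253 251 249
  247 246 250 254 254 252 231 167 156 218 249 253 254 254 254 250 204 102
   46]
 [ 37  45  90 183 245 254 254 254 254 253 251 248 249 253 254
[... 1409 characters left out ...]
 160 228 250 253 254 253 251 252 249 215 139 103 101 118 128 141 154 190
  238]
 [ 31  33  31  30  32  32  47 109 209 248 248 229 212 211 182 138 117 114
  125 182 242 253 253 252 251 251 251 243 215 191 201 215 226 233 239 241
  241]
 [ 33  29  35  31  28  32  37  66 147 229 247 239 194 157 139 126 118 118
  135 190 239 251 252 252 252 251 251 251 248 243 234 230 220 198 173 151
  132]
 [ 28  32  29  30  30  29  31  46 111 213 249 250 232 200 201 211 227 232
  236 243 247 246 242 237 229 205 177 161 140 118  94  79  62  51  40  37
   37]
 [ 31  32  33  30  26  26  30  36  72 155 232 249 249 243 236 231 225 206
  180 160 140 118  91  72  60  49  45  43  45  44  41  43  41  37  39  39
   37]]
```

Run:
```python
from h import *
t=np.load('/tmp/top0.png.npz'); s=np.load('/tmp/side0.png.npz')
R=lambda c,x,y,z:(ray(c,x,y,z)[:2]*1000).round(1)
print('bay roof side',[R(s,260+(x-400)/4,260+(y-300)/4,.075) for x,y in[(485,362),(630,348),(662,475),(512,487)]])
print('bay roof top',[R(t,360+(x-400)/5.714,165+y/5.77,.075) for x,y in[(525,80),(705,62),(740,215),(548,258)]])
k=110/400
print('deck side nearfork,nearhead',[R(s,235+x*k,150+(y-300)*82/300,.012) for x,y in[(103,460),(331,440),(325,405)]])
k=.3
print('deck top',[R(t,195+x*k,160+y*k,.012) for x,y in[(33,66),(128,40),(177,240),(80,265)]])
J=np.array([460.5,192.1]);a=.2495
for nm,p in [('head',(85,0,60)),('handle',(-5,0,52)),('forkL',(-76,16,57)),('forkR',(-76,-16,57))]:
    w=[J[0]+p[0]*np.cos(a)-p[1]*np.sin(a),J[1]+p[0]*np.sin(a)+p[1]*np.cos(a),p[2]]; w=np.array(w)/1000
    print(nm,w,proj(t,w),proj(s,w))
g=cv2.imread('pics/top0.png'); x=cv2.resize(g[168:240,200:248],None,fx=8,fy=8,interpolation=cv2.INTER_NEAREST)
g=cv2.imread('pics/side0.png'); y=cv2.resize(g[160:210,255:335],None,fx=5,fy=5,interpolation=cv2.INTER_NEAREST)
o=np.zeros((576,784,3),np.uint8); o[:576,:384]=x; o[:250,384:784]=y; cv2.imwrite('pics/crop1.png',o)
```

```text
bay roof side [array([ 439. , -297.4]), array([ 523.1, -281.9]), array([ 537.2, -383.2]), array([ 455.6, -395.4])]
bay roof top [array([ 526.3, -284.5]), array([ 535.6, -379.7]), array([ 453.7, -393.8]), array([ 431.4, -292.8])]
deck side nearfork,nearhead [array([377.3, 128.2]), array([567.8, 167.8]), array([565.1, 222.1])]
deck top [array([542.5, 258.1]), array([567.5, 169.3]), array([376.4, 121. ]), array([353.5, 209.9])]
head [0.54286806 0.21308816 0.06      ] (np.float64(217.32075665633812), np.float64(175.55005062753767)) (np.float64(318.3272195981525), np.float64(166.9413830108508))
handle [0.45565482 0.1908654  0.052     ] (np.float64(224.3583797830987), np.float64(204.0651822580939)) (np.float64(289.9139738562427), np.float64(172.15294563225328))
forkL [0.38290255 0.1888387  0.057     ] (np.float64(224.36484295194242), np.float64(227.46540804374513)) (np.float64(266.114871057919), np.float64(170.42854678197807))
forkR [0.39080398 0.15782954 0.057     ] (np.float64(234.77475846289428), np.float64(224.82409213680194)) (np.float64(268.29349758844177), np.float64(175.93923673890038))
```

View pics/crop1.png

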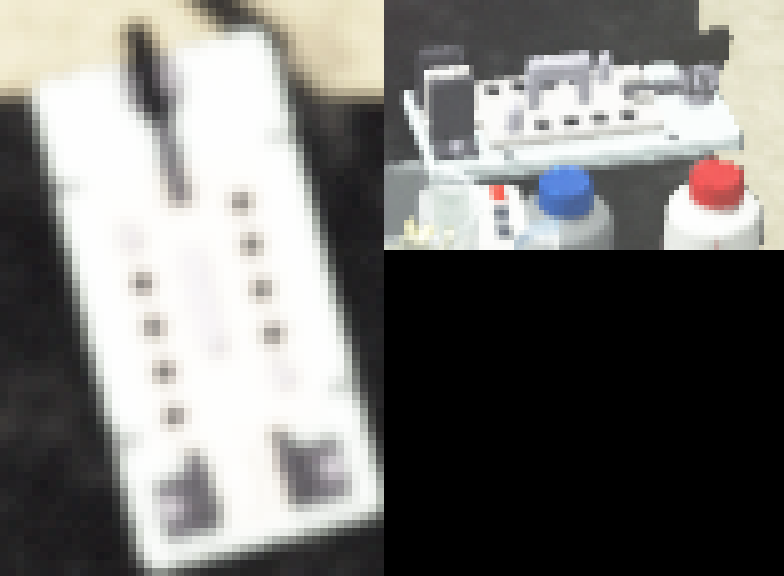

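The zoom shows the T-bar centred near top pixel (218,177) and the handle bar near (226,205). That gives a jig origin of about (457,189) mm with yaw 0.249, so the head is near (540,210).

For the bay, I averaged the roof corners. I'll start moving and refine as I go.

```bash
python3 -m inch '[{"slide":[0.014,0.04,0],"yaw":-0.01},{"slide":[0.028,0.08,0],"yaw":-0.02},{"slide":[0.042,0.12,0],"yaw":-0.03},{"slide":[0.056,0.16,0],"yaw":-0.04},{"slide":[0.07,0.2,0],"yaw":-0.05},{"slide":[0.084,0.24,0],"yaw":-0.06},{"slide":[0.098,0.28,0],"yaw":-0.07},{"slide":[0.112,0.32,0],"yaw":-0.08},{"slide":[0.126,0.36,0],"yaw":-0.09},{"slide":[0.14,0.4,0],"yaw":-0.1},{"slide":[0.154,0.44,0],"yaw":-0.11},{"slide":[0.168,0.48,0],"yaw":-0.12},{"slide":[0.182,0.52,0],"yaw":-0.13},{"slide":[0.196,0.56,0],"yaw":-0.14},{"slide":[0.21,0.6,0],"yaw":-0.15},{"slide":[0.224,0.64,0],"yaw":-0.16},{"slide":[0.238,0.68,0],"yaw":-0.17},{"slide":[0.25,0.715,0],"yaw":-0.18},{"slide":[0.26,0.745,0],"yaw":-0.19},{"slide":[0.268,0.772,0],"yaw":-0.202}]' 120
python3 -m inch '[{"slide":[0,0,-0.03]},{"slide":[0,0,-0.07]},{"slide":[0,0,-0.1]},{"slide":[0,0,-0.12]},{"slide":[0,0,-0.13]},{"slide":[0,0,-0.13]}]'
python3 - <<'E'
from h import *
o=get_obs(); print(o['joint_pos'],o['position'],o['ee_rot'],o['ft_force'])
s=snap('side','s1.png');t=snap('top','t1.png')
p=o['position'];print(proj(s,p),proj(t,p))
a=cv2.imread('pics/s1.png')[130:210,250:340];b=cv2.imread('pics/t1.png')[150:230,180:270]
cv2.imwrite('pics/crop2.png',np.hstack([cv2.resize(x,(400,356),interpolation=2) for x in(a,b)]))
E
```

```text
clock: 1.77
position: [0.5404, 0.2129, 0.2418]
ee_rot: [0.992, 0.125, -0.0, -0.001]
ft_force: [0.6, -0.2, -0.0]
grip_width: 0.534
grasp_force: 0.0
[ 0.16459822  0.32459197 -0.75935122  1.5512711   0.22529958  1.35634822
 -1.93754025] [0.54035497 0.21285383 0.24184061] [ 9.92196331e-01  1.24683641e-01 -2.88162852e-04 -5.89856090e-04] [ 0.64565854 -0.174139   -0.00193754]
(np.float64(321.2068469186536), np.float64(113.10337076921381)) (np.float64(208.7984887367078), np.float64(158.54643313135549))invalid input
```

View pics/crop2.png

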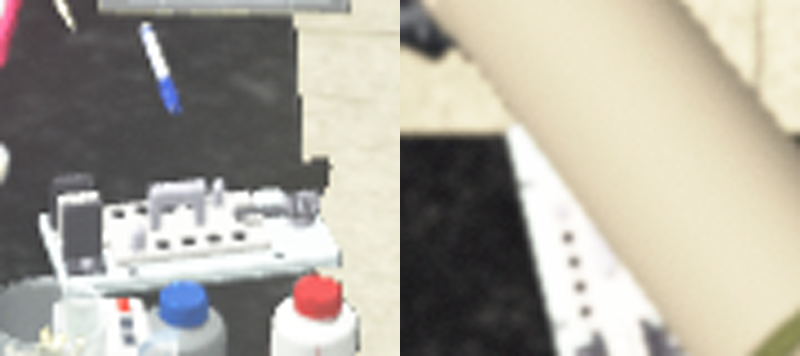

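The side view is clear: the T-bar spans crop x 272–328, centred near px (317.5,169.5), so the head is around (541,211.5). The arm blocks the top view. I'll go down with the yaw field included this time.

```bash
python3 -m inch '[{"slide":[0,-0.001,-0.04],"yaw":0},{"slide":[0,-0.001,-0.08],"yaw":0},{"slide":[0,-0.001,-0.12],"yaw":0},{"slide":[0,-0.001,-0.15],"yaw":0},{"slide":[0,-0.001,-0.165],"yaw":0},{"slide":[0,-0.001,-0.175],"yaw":0},{"slide":[0,-0.001,-0.185],"yaw":0},{"slide":[0,-0.001,-0.195],"yaw":0},{"slide":[0,-0.001,-0.195],"yaw":0}]'
python3 -m inch '[{"slide":[0,0,0],"yaw":0},{"slide":[0,0,0],"yaw":0},{"slide":[0,0,0],"yaw":0},{"slide":[0,0,0],"yaw":0},{"slide":[0,0,0],"yaw":0},{"slide":[0,0,0],"yaw":0},{"slide":[0,0,0],"yaw":0},{"slide":[0,0,0],"yaw":0}]' 255 40
```

```text
clock: 2.62
position: [0.54, 0.2079, 0.0462]
ee_rot: [0.992, 0.124, -0.001, 0.0]
ft_force: [-0.4, -0.7, -0.3]
grip_width: 0.529
grasp_force: 0.0
clock: 3.28
position: [0.5405, 0.2131, 0.0503]
ee_rot: [0.992, 0.126, 0.002, -0.003]
ft_force: [-5.3, 9.5, 10.3]
grip_width: 0.135
grasp_force: 51.7
```

```bash
python3 -m inch '[{"slide":[-0.001,0.002,0.004],"yaw":0},{"slide":[-0.002,0.004,0.008],"yaw":0},{"slide":[-0.002,0.004,0.012],"yaw":0},{"slide":[-0.002,0.004,0.016],"yaw":0},{"slide":[-0.002,0.004,0.019],"yaw":0},{"slide":[-0.002,0.004,0.019],"yaw":0},{"slide":[-0.002,0.004,0.019],"yaw":0}]' 255 60
```

```text
clock: 3.87
position: [0.5393, 0.2135, 0.065]
ee_rot: [0.992, 0.124, 0.001, -0.002]
ft_force: [14.8, 10.6, -33.6]
grip_width: 0.121
grasp_force: 61.7
```

```bash
python3 -m inch '[{"slide":[0.002,0.002,-0.003],"yaw":0},{"slide":[0.002,0.002,-0.003],"yaw":0.05},{"slide":[0.002,0.002,-0.003],"yaw":0.15},{"slide":[0.002,0.002,-0.003],"yaw":0.25},{"slide":[0.002,0.002,-0.003],"yaw":0.35},{"slide":[0.002,0.002,-0.003],"yaw":0.4},{"slide":[0.002,0.002,-0.003],"yaw":0.4}]'
```

```text
clock: 4.45
position: [0.5404, 0.2131, 0.0633]
ee_rot: [0.948, 0.319, -0.0, 0.001]
ft_force: [-0.2, -4.0, -8.2]
grip_width: 0.121
grasp_force: 65.4
```

Smooth: −8 N is just the spring. I'll keep turning.

```bash
python3 -m inch '[{"slide":[0,-0.001,0],"yaw":0.1},{"slide":[0,-0.001,0],"yaw":0.2},{"slide":[0,-0.001,0],"yaw":0.3},{"slide":[0,-0.001,0],"yaw":0.4},{"slide":[0,-0.001,0],"yaw":0.5},{"slide":[0,-0.001,0],"yaw":0.6},{"slide":[0,-0.001,0],"yaw":0.7},{"slide":[0,-0.001,0],"yaw":0.8},{"slide":[0,-0.001,0],"yaw":0.9},{"slide":[0,-0.001,0],"yaw":1.0},{"slide":[0,-0.001,0],"yaw":1.1},{"slide":[0,-0.001,0],"yaw":1.15},{"slide":[0,-0.001,0],"yaw":1.18},{"slide":[0,-0.001,0],"yaw":1.18}]'
python3 -m inch '[{"slide":[0,0,-0.004],"yaw":0},{"slide":[0,0,-0.008],"yaw":0},{"slide":[0,0,-0.012],"yaw":0},{"slide":[0,0,-0.014],"yaw":0},{"slide":[0,0,-0.014],"yaw":0}]'
```

```text
clock: 5.62
position: [0.5432, 0.212, 0.0642]
ee_rot: [0.611, 0.791, 0.001, 0.002]
ft_force: [8.7, -2.1, -8.2]
grip_width: 0.126
grasp_force: 65.3
clock: 6.03
position: [0.5432, 0.2121, 0.0508]
ee_rot: [0.612, 0.791, 0.001, 0.002]
ft_force: [7.1, -5.2, -2.7]
grip_width: 0.127
grasp_force: 66.2
```

```bash
python3 -m inch '[{"slide":[0,0,0],"yaw":0},{"slide":[0,0,0],"yaw":0},{"slide":[0,0,0],"yaw":0},{"slide":[0,0,0],"yaw":0},{"slide":[0,0,0.02],"yaw":0},{"slide":[0,0,0.05],"yaw":0},{"slide":[0,0,0.09],"yaw":0},{"slide":[-0.03,-0.007,0.09],"yaw":0.12},{"slide":[-0.06,-0.014,0.09],"yaw":0.24},{"slide":[-0.088,-0.022,0.09],"yaw":0.36},{"slide":[-0.088,-0.022,0.09],"yaw":0.48},{"slide":[-0.088,-0.022,0.09],"yaw":0.6},{"slide":[-0.088,-0.022,0.09],"yaw":0.72},{"slide":[-0.088,-0.022,0.09],"yaw":0.84},{"slide":[-0.088,-0.022,0.09],"yaw":0.96},{"slide":[-0.088,-0.022,0.09],"yaw":1.08},{"slide":[-0.088,-0.022,0.09],"yaw":1.2},{"slide":[-0.088,-0.022,0.09],"yaw":1.32},{"slide":[-0.088,-0.022,0.09],"yaw":1.44},{"slide":[-0.088,-0.022,0.09],"yaw":1.55}]' 120
python3 -m inch '[{"slide":[0,0,0],"yaw":0.01},{"slide":[0,0,0],"yaw":0.01},{"slide":[0,0,0],"yaw":0.01},{"slide":[0,0,0],"yaw":0.01}]'
python3 - <<'E'
from h import *
o=get_obs(); print(o['joint_pos'])
s=snap('side','s2.png');t=snap('top','t2.png')
for q in (s,t): print(proj(q,o['position']))
a=cv2.imread('pics/s2.png')[130:210,250:340];b=cv2.imread('pics/t2.png')[160:240,180:270]
cv2.imwrite('pics/crop3.png',np.hstack([cv2.resize(x,(400,356),interpolation=2) for x in(a,b)]))
E
```

```text
clock: 7.7
position: [0.4522, 0.1917, 0.1394]
ee_rot: [-0.121, 0.993, 0.0, -0.0]
ft_force: [-0.4, 0.5, 0.5]
grip_width: 0.525
grasp_force: 0.0
clock: 8.03
position: [0.4523, 0.1915, 0.1394]
ee_rot: [-0.122, 0.993, -0.0, 0.0]
ft_force: [0.7, -0.7, -1.0]
grip_width: 0.526
grasp_force: 0.0
[ 0.69485613  0.52611038 -1.4336271   1.88493297  0.55575796  1.23183238
  0.89403439]
(np.float64(289.6534657585463), np.float64(146.96812379136858))
(np.float64(220.61459348450302), np.float64(198.645266387519))
```

View pics/crop3.png

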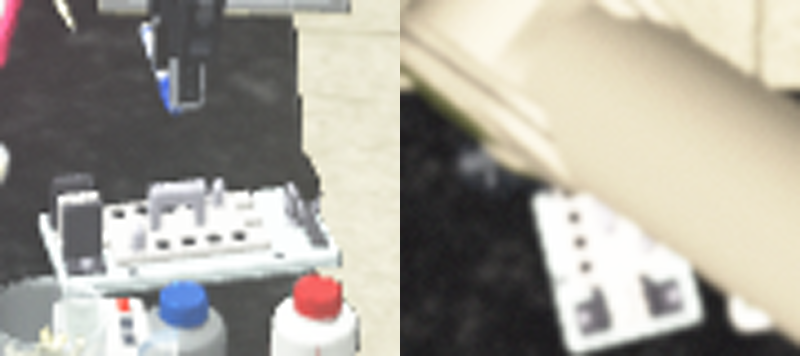

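The head is now turned: its claw points towards the camera and clear of the plate. The handle bar spans side pixels 284–297, centred at x≈456 mm.

Next I'll go down and grip the handle.

```bash
python3 -m inch '[{"slide":[0.003,-0.001,-0.03],"yaw":0.005},{"slide":[0.003,-0.001,-0.06],"yaw":0.005},{"slide":[0.003,-0.001,-0.075],"yaw":0.005},{"slide":[0.003,-0.001,-0.085],"yaw":0.005},{"slide":[0.003,-0.001,-0.092],"yaw":0.005},{"slide":[0.003,-0.001,-0.098],"yaw":0.005},{"slide":[0.003,-0.001,-0.098],"yaw":0.005},{"slide":[0.003,-0.001,-0.098],"yaw":0.005}]'
python3 -m inch '[{"slide":[0,0,0],"yaw":0},{"slide":[0,0,0],"yaw":0},{"slide":[0,0,0],"yaw":0},{"slide":[0,0,0],"yaw":0},{"slide":[0,0,0],"yaw":0},{"slide":[0,0,0],"yaw":0}]' 255 30; python3 -c "from workcell import *;print(get_obs()['joint_pos'])"
```

```text
clock: 8.8
position: [0.4556, 0.1907, 0.0419]
ee_rot: [-0.126, 0.992, 0.0, 0.0]
ft_force: [0.2, 0.4, -0.1]
grip_width: 0.532
grasp_force: 0.0
clock: 9.3
position: [0.4555, 0.1915, 0.0421]
ee_rot: [-0.126, 0.992, 0.001, 0.001]
ft_force: [-1.6, 3.8, 6.2]
grip_width: 0.133
grasp_force: 35.2
[ 0.55821156  0.63728229 -1.26291746  1.96020185  0.69852854  1.07745911
  0.81048134]
```

```bash
python3 -m inch '[{"slide":[0,0.001,0],"yaw":0},{"slide":[0,0.001,0],"yaw":0},{"slide":[0,0.001,0],"yaw":0},{"slide":[0,0.001,0.003],"yaw":0},{"slide":[0,0.001,0.006],"yaw":0},{"slide":[0,0.001,0.009],"yaw":0},{"slide":[0,0.001,0.009],"yaw":0}]' 255 80
```

```text
clock: 9.88
position: [0.4554, 0.1913, 0.0507]
ee_rot: [-0.126, 0.992, -0.0, 0.0]
ft_force: [-0.2, 1.7, -2.0]
grip_width: 0.12
grasp_force: 78.4
```

The plate's weight shows on the wrist and nothing is binding. I'll lift it straight up.

```bash
python3 -m inch '[{"slide":[0,0,0.005],"yaw":0},{"slide":[0,0,0.012],"yaw":0},{"slide":[0,0,0.02],"yaw":0},{"slide":[0,0,0.028],"yaw":0},{"slide":[0,0,0.036],"yaw":0},{"slide":[0,0,0.045],"yaw":0},{"slide":[0,0,0.055],"yaw":0},{"slide":[0,0,0.07],"yaw":0},{"slide":[0,0,0.09],"yaw":0},{"slide":[0,0,0.11],"yaw":0},{"slide":[0,0,0.13],"yaw":0},{"slide":[0,0,0.145],"yaw":0},{"slide":[0,0,0.15],"yaw":0},{"slide":[0,0,0.15],"yaw":0}]'
python3 - <<'E'
from h import *
o=get_obs(); print(o['joint_pos'])
# bay from averaged roof corners: far-left,far-right,near-right,near-left (world)
s=np.array([[523.1,-281.9],[537.2,-383.2],[455.6,-395.4],[439,-297.4]]);t=np.array([[526.3,-284.5],[535.6,-379.7],[453.7,-393.8],[431.4,-292.8]])
B=np.array([[-32,43],[68,43],[68,-43],[-32,-43]])
for q in (s,t,(s+t)/2,):
    a=q-q.mean(0); b=B-B.mean(0); th=np.arctan2((b[:,0]*a[:,1]-b[:,1]*a[:,0]).sum(),(a*b).sum())
    R=np.array([[np.cos(th),-np.sin(th)],[np.sin(th),np.cos(th)]]); print(th,q.mean(0)-R@B.mean(0),((B-B.mean(0))@R.T+q.mean(0)-q).round(1).tolist())
c=snap('side','s3.png'); t=snap('top','t3.png')
cv2.imwrite('pics/crop4.png',np.vstack([np.hstack([cv2.resize(c['frame'][100:190,240:340,::-1],(400,360),interpolation=2),cv2.resize(t['frame'][100:280,120:320,::-1],(400,360))])
 ,np.hstack([cv2.resize(c['frame'][260:320,265:345,::-1],(320,240),interpolation=2),cv2.resize(t['frame'][165:220,370:430,::-1],(480,240),interpolation=2)])]))
E
```

```text
clock: 11.05
position: [0.4558, 0.1916, 0.2016]
ee_rot: [-0.126, 0.992, -0.0, 0.001]
ft_force: [0.1, -0.6, -2.7]
grip_width: 0.122
grasp_force: 78.7
[ 0.73394462  0.39231072 -1.43475536  1.8056389   0.40570562  1.30083249
  1.01947449]
-1.4126155521365882 [ 485.88960481 -321.69972126] [[0.2, -1.4], [1.9, 1.1], [-1.5, -0.2], [-0.6, 0.5]]
-1.425764990080992 [ 484.14857812 -319.88897521] [[-4.2, 2.5], [0.9, -1.3], [-2.3, 0.4], [5.6, -1.6]]
-1.4192450849430587 [ 485.02000805 -320.79381467] [[-2.0, 0.5], [1.4, -0.1], [-1.9, 0.1], [2.5, -0.6]]
```

View pics/crop4.png

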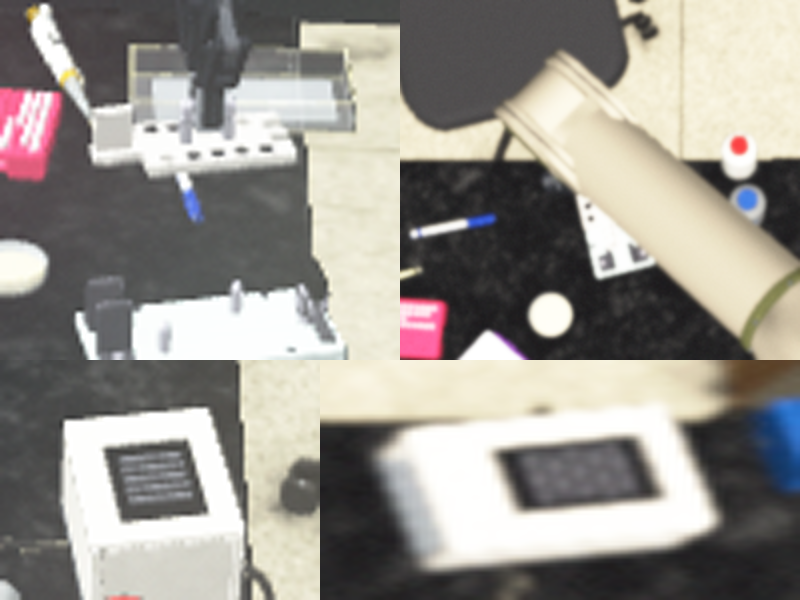

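The plate hangs level in the gripper and clear of the pins. The bay fit from the side-view corners is good to 2 mm: origin (485.5,−321), yaw −1.413.

Now I'll carry it over and turn it.

```bash
python3 -m inch '[{"slide":[0,-0.012,0],"yaw":-0.05},{"slide":[0,-0.036,0],"yaw":-0.15},{"slide":[0.001,-0.06,0],"yaw":-0.25},{"slide":[0.002,-0.085,0],"yaw":-0.36},{"slide":[0.003,-0.11,0],"yaw":-0.47},{"slide":[0.004,-0.135,0],"yaw":-0.58},{"slide":[0.004,-0.16,0],"yaw":-0.69},{"slide":[0.005,-0.185,0],"yaw":-0.8},{"slide":[0.005,-0.21,0],"yaw":-0.91},{"slide":[0.006,-0.235,0],"yaw":-1.02},{"slide":[0.006,-0.26,0],"yaw":-1.13},{"slide":[0.007,-0.285,0],"yaw":-1.24},{"slide":[0.008,-0.31,0],"yaw":-1.35},{"slide":[0.008,-0.335,0],"yaw":-1.46},{"slide":[0.009,-0.36,0],"yaw":-1.56},{"slide":[0.009,-0.376,0],"yaw":-1.63},{"slide":[0.009,-0.384,0],"yaw":-1.662},{"slide":[0.009,-0.384,0],"yaw":-1.662},{"slide":[0.009,-0.384,0],"yaw":-1.662}]'
python3 -m inch '[{"slide":[0,0,-0.02],"yaw":0},{"slide":[0,0,-0.05],"yaw":0},{"slide":[0,0,-0.08],"yaw":0},{"slide":[0,0,-0.11],"yaw":0},{"slide":[0,0,-0.13],"yaw":0},{"slide":[0,0,-0.145],"yaw":0},{"slide":[0,0,-0.153],"yaw":0},{"slide":[0,0,-0.157],"yaw":0},{"slide":[0,0,-0.157],"yaw":0},{"slide":[0,0,-0.157],"yaw":0}]'
python3 -c "from workcell import *;print(get_obs()['joint_pos'])"
```

```text
clock: 12.73
position: [0.4642, -0.1914, 0.1997]
ee_rot: [0.647, 0.763, 0.0, -0.001]
ft_force: [0.7, 0.4, -2.6]
grip_width: 0.122
grasp_force: 78.6
clock: 13.57
position: [0.465, -0.1922, 0.0442]
ee_rot: [0.648, 0.762, 0.0, 0.001]
ft_force: [0.1, -0.1, -2.6]
grip_width: 0.122
grasp_force: 78.5
[ 1.13089491  0.45798882 -0.96029802  1.9435644   0.45407412  0.97198788
  0.11669877]
```

```bash
python3 -m inch '[{"slide":[0,0,-0.004],"yaw":0},{"slide":[0,0,-0.008],"yaw":0},{"slide":[0,0,-0.011],"yaw":0},{"slide":[0,0,-0.013],"yaw":0},{"slide":[0,0,-0.0145],"yaw":0},{"slide":[0,0,-0.0155],"yaw":0},{"slide":[0,0,-0.0155],"yaw":0}]'
```

```text
clock: 14.15
position: [0.4643, -0.1927, 0.0301]
ee_rot: [0.648, 0.762, -0.001, -0.0]
ft_force: [-17.2, 4.5, 38.8]
grip_width: 0.121
grasp_force: 84.5
```

```bash
python3 -m inch '[{"slide":[0.001,0,0.0015],"yaw":0},{"slide":[0.001,0,0.002],"yaw":0}]'
python3 -m inch '[{"slide":[0,0,0],"yaw":0},{"slide":[0,0,0],"yaw":0},{"slide":[0,0,0],"yaw":0},{"slide":[0,0,0],"yaw":0},{"slide":[0,0,0],"yaw":0},{"slide":[0,0,0.02],"yaw":0},{"slide":[0,0,0.05],"yaw":0},{"slide":[0,0,0.06],"yaw":0},{"slide":[-0.006,0.035,0.06],"yaw":0},{"slide":[-0.011,0.069,0.06],"yaw":0},{"slide":[-0.011,0.069,0.06],"yaw":0},{"slide":[-0.011,0.069,0.06],"yaw":0}]' 120
python3 - <<'E'
from h import *
o=get_obs()
c=snap('side','s4.png'); t=snap('top','t4.png')
B=np.array([485.5,-321]);a=-1.409
P=np.array([464.3,-192.7])+5*np.array([np.cos(a),np.sin(a)]); print('plate',P)
for n,p in [('handle top',(-5,0,40)),('tab top',(-75,0,40)),('corner',(55,-33,8)),('corner',(55,33,8))]:
    w=np.array([P[0]+p[0]*np.cos(a)-p[1]*np.sin(a),P[1]+p[0]*np.sin(a)+p[1]*np.cos(a),p[2]])/1000; print(n,w,proj(c,w),proj(t,w))
cv2.imwrite('pics/crop5.png',np.hstack([cv2.resize(c['frame'][200:350,200:350,::-1],(400,400),interpolation=2),cv2.resize(t['frame'][150:250,310:410,::-1],(400,400),interpolation=2)]))
E
```

```text
clock: 14.32
position: [0.4657, -0.1927, 0.0303]
ee_rot: [0.648, 0.762, -0.0, 0.0]
ft_force: [-0.5, -0.3, -3.0]
grip_width: 0.123
grasp_force: 78.6
clock: 15.32
position: [0.4542, -0.1222, 0.0899]
ee_rot: [0.647, 0.763, -0.0, 0.0]
ft_force: [-0.2, -0.7, -0.4]
grip_width: 0.529
grasp_force: 0.0
plate [ 465.10545666 -197.63469752]
handle top [ 0.4643 -0.1927  0.04  ] (np.float64(291.98085740252895), np.float64(257.5497146212346)) (np.float64(350.59681536736434), np.float64(201.64796620378394))
tab top [ 0.45302361 -0.12361423  0.04      ] (np.float64(287.7832975538465), np.float64(239.99445722187863)) (np.float64(328.0126041815281), np.float64(205.3498112866134))
corner [ 0.44139648 -0.25723238  0.008     ] (np.float64(282.0363963274245), np.float64(284.64239421469046)) (np.float64(370.44690051997), np.float64(211.043648224317))
corner [ 0.50653448 -0.24660036  0.008     ] (np.float64(308.67216350565093), np.float64(282.387099812829)) (np.float64(366.3167347893551), np.float64(190.63640730057287))
```

View pics/crop5.png

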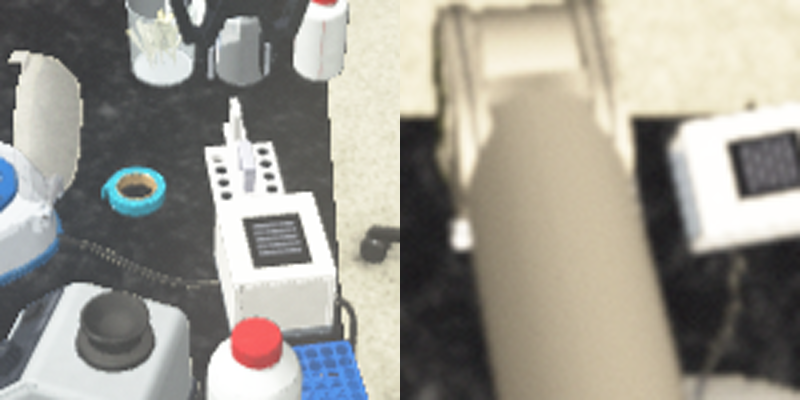

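The plate lies flat and square to the bay. Its tab is at side pixel (288,241), as predicted (288,240), and the sideways offset from the bay axis is about 1 mm.

Next I'll grip the tab.

```bash
python3 -m inch '[{"slide":[0,-0.001,-0.03],"yaw":0},{"slide":[0,-0.001,-0.045],"yaw":0},{"slide":[0,-0.001,-0.055],"yaw":0},{"slide":[0,-0.001,-0.061],"yaw":0},{"slide":[0,-0.001,-0.064],"yaw":0},{"slide":[0,-0.001,-0.064],"yaw":0},{"slide":[0,-0.001,-0.064],"yaw":0}]'
python3 -m inch '[{"slide":[0,0,0],"yaw":0},{"slide":[0,0,0],"yaw":0},{"slide":[0,0,0],"yaw":0},{"slide":[0,0,0],"yaw":0},{"slide":[0,0,0],"yaw":0},{"slide":[0,0,0],"yaw":0},{"slide":[0,0,0],"yaw":0}]' 255 90
```

```text
clock: 16.0
position: [0.4548, -0.1247, 0.0264]
ee_rot: [0.648, 0.762, 0.0, 0.0]
ft_force: [-0.0, 0.0, 0.2]
grip_width: 0.529
grasp_force: 0.0
clock: 16.58
position: [0.4546, -0.1247, 0.0265]
ee_rot: [0.648, 0.762, -0.0, 0.0]
ft_force: [-3.2, -0.6, 7.8]
grip_width: 0.072
grasp_force: 88.4
```

```bash
python3 -m inch '[{"slide":[0,0,0.005],"yaw":0},{"slide":[0,0,0.01],"yaw":0},{"slide":[0,0,0.014],"yaw":0},{"slide":[0,0,0.014],"yaw":0},{"slide":[0,-0.005,0.014],"yaw":0},{"slide":[0.001,-0.01,0.014],"yaw":0},{"slide":[0.002,-0.016,0.014],"yaw":0},{"slide":[0.004,-0.024,0.014],"yaw":0},{"slide":[0.004,-0.024,0.014],"yaw":0}]'
python3 - <<'E'
from h import *
c=snap('side','s5.png'); o=get_obs(); print(o['torque'])
cv2.imwrite('pics/crop6.png',cv2.resize(c['frame'][215:315,250:350,::-1],(600,600),interpolation=2))
E
```

```text
clock: 17.33
position: [0.4586, -0.1508, 0.0397]
ee_rot: [0.649, 0.761, -0.0, 0.0]
ft_force: [0.3, 0.1, -2.3]
grip_width: 0.073
grasp_force: 87.9
[ 0.20767954  0.04153902 -0.03135737]
```

View pics/crop6.png

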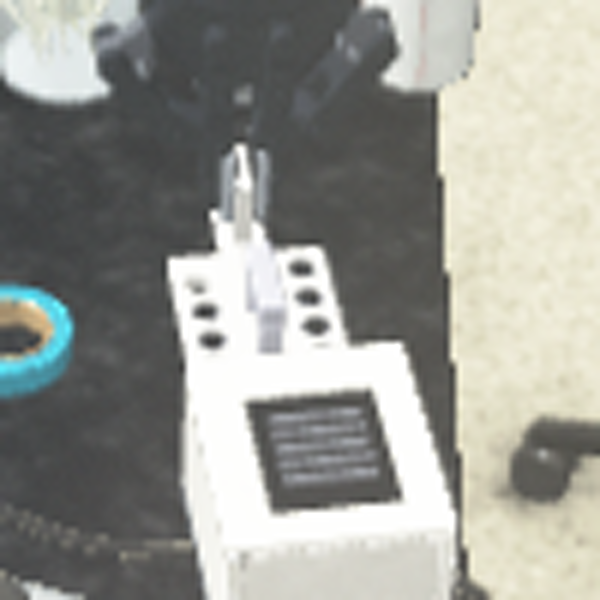

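The tab is held. The plate lines up with the bay mouth and its weight reads cleanly on the wrist. I'll advance.

```bash
python3 -m inch '[{"slide":[0.001,-0.008,0],"yaw":0},{"slide":[0.003,-0.018,0],"yaw":0},{"slide":[0.004,-0.026,0],"yaw":0},{"slide":[0.006,-0.036,0],"yaw":0},{"slide":[0.007,-0.044,0],"yaw":0},{"slide":[0.008,-0.052,0],"yaw":0},{"slide":[0.01,-0.06,0],"yaw":0},{"slide":[0.011,-0.068,0],"yaw":0},{"slide":[0.011,-0.068,0],"yaw":0}]'
```

```text
clock: 18.13
position: [0.4694, -0.2186, 0.0398]
ee_rot: [0.649, 0.761, -0.0, 0.0]
ft_force: [0.2, -0.5, -2.6]
grip_width: 0.074
grasp_force: 87.9
```

```bash
python3 -m inch '[{"slide":[0.001,-0.006,0],"yaw":0},{"slide":[0.002,-0.012,0],"yaw":0},{"slide":[0.003,-0.018,0],"yaw":0},{"slide":[0.003,-0.02,-0.001],"yaw":0},{"slide":[0.003,-0.02,-0.002],"yaw":0},{"slide":[0.003,-0.02,-0.003],"yaw":0},{"slide":[0.003,-0.02,-0.003],"yaw":0}]'
python3 -m inch '[{"slide":[0,-0.002,0],"yaw":0},{"slide":[0.001,-0.004,0],"yaw":0},{"slide":[0.001,-0.006,0],"yaw":0},{"slide":[0.001,-0.006,0],"yaw":0}]'
```

```text
clock: 18.72
position: [0.4723, -0.2364, 0.0367]
ee_rot: [0.648, 0.762, -0.0, 0.0]
ft_force: [0.0, -1.5, -0.7]
grip_width: 0.073
grasp_force: 88.2
clock: 19.05
position: [0.4734, -0.243, 0.0369]
ee_rot: [0.648, 0.762, 0.0, 0.0]
ft_force: [0.3, -0.4, -2.3]
grip_width: 0.07
grasp_force: 88.0
```

```bash
python3 -m inch '[{"slide":[0,-0.002,0],"yaw":0},{"slide":[0.001,-0.004,0],"yaw":0},{"slide":[0.001,-0.006,0],"yaw":0},{"slide":[0.001,-0.006,0],"yaw":0}]'
```

```text
clock: 19.38
position: [0.4732, -0.2434, 0.0365]
ee_rot: [0.647, 0.763, 0.001, -0.004]
ft_force: [-9.9, 19.1, 11.1]
grip_width: 0.079
grasp_force: 90.1
```

It made contact at y=−0.243 with a 19 N push, most likely the back stop. I'll relax, release, back away and check.

```bash
python3 -m inch '[{"slide":[0,0.002,0],"yaw":0},{"slide":[-0.001,0.005,-0.0005],"yaw":0},{"slide":[-0.001,0.005,-0.0005],"yaw":0}]'
python3 -m inch '[{"slide":[0,0,0],"yaw":0},{"slide":[0,0,0],"yaw":0},{"slide":[0,0,0],"yaw":0},{"slide":[0,0,0],"yaw":0},{"slide":[0,0,0],"yaw":0},{"slide":[0,0,0.015],"yaw":0},{"slide":[0,0,0.04],"yaw":0},{"slide":[0,0,0.08],"yaw":0},{"slide":[0,0.03,0.12],"yaw":0},{"slide":[0,0.07,0.13],"yaw":0},{"slide":[0,0.11,0.13],"yaw":0},{"slide":[0,0.15,0.13],"yaw":0},{"slide":[0,0.15,0.13],"yaw":0}]' 120
python3 - <<'E'
from h import *
c=snap('side','s6.png');t=snap('top','t6.png')
B=np.array([485.5,-321]);a=-1.411
for n,p in [('tab tip top',(-89,0,50)),('tab inner top',(-61,0,50)),('slab corner L',(-55,-33,18)),('slab corner R',(-55,33,18)),('tongue end',(-90,0,18)),('roof L',(-32,-43,75)),('roof R',(-32,43,75))]:
    w=np.array([B[0]+p[0]*np.cos(a)-p[1]*np.sin(a),B[1]+p[0]*np.sin(a)+p[1]*np.cos(a),p[2]])/1000; print(n,w.round(4),np.round(proj(c,w),1),np.round(proj(t,w),1))
cv2.imwrite('pics/crop7.png',np.hstack([cv2.resize(c['frame'][240:300,260:330,::-1],None,fx=7,fy=7,interpolation=0),cv2.resize(t['frame'][170:230,350:390,::-1],None,fx=7,fy=7,interpolation=0)]))
E
```

```text
clock: 19.63
position: [0.4735, -0.243, 0.0365]
ee_rot: [0.648, 0.762, 0.0, 0.0]
ft_force: [-0.6, 1.5, 0.7]
grip_width: 0.073
grasp_force: 88.3
clock: 20.72
position: [0.4737, -0.0854, 0.1682]
ee_rot: [0.644, 0.765, 0.0, 0.001]
ft_force: [0.6, 0.7, 0.4]
grip_width: 0.527
grasp_force: 0.0
tab tip top [ 0.4713 -0.2331  0.05  ] [294.9 265.4] [364.2 198.6]
tab inner top [ 0.4758 -0.2608  0.05  ] [296.8 273.2] [373.3 197.1]
slab corner L [ 0.4442 -0.272   0.018 ] [283.2 285.9] [375.7 209.5]
slab corner R [ 0.5093 -0.2614  0.018 ] [310.2 283.6] [371.5 189. ]
tongue end [ 0.4712 -0.2321  0.018 ] [294.4 274.9] [362.5 201. ]
roof L [ 0.438  -0.2962  0.075 ] [280.8 275.2] [387.  207.6]
roof R [ 0.5229 -0.2826  0.075 ] [317.4 272.2] [381.3 180. ]
```

View pics/crop7.png

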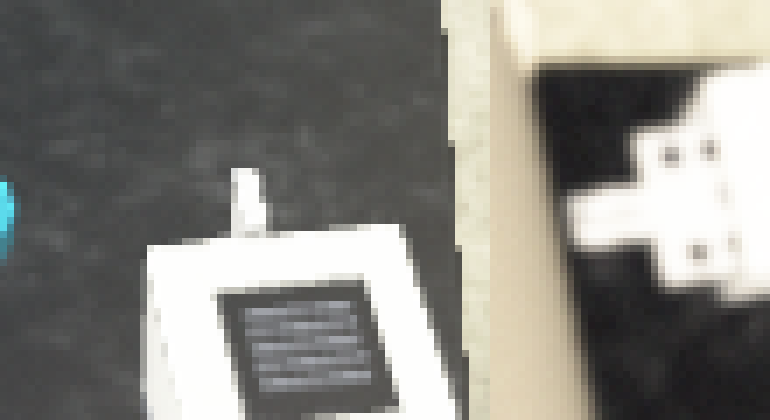

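Against the bay model, whose roof corners match within 0.3 px, the tongue end and slab corners sit about 1.5 px out. So the plate is roughly 4 mm short, which is marginal. I'll nudge it home with shut fingers low on the tongue end, which also squares it.

```bash
python3 -m inch '[{"slide":[-0.003,-0.04,-0.03],"yaw":0},{"slide":[-0.005,-0.08,-0.05],"yaw":0},{"slide":[-0.005,-0.105,-0.08],"yaw":0},{"slide":[-0.005,-0.11,-0.11],"yaw":0},{"slide":[-0.005,-0.11,-0.13],"yaw":0},{"slide":[-0.005,-0.11,-0.142],"yaw":0},{"slide":[-0.005,-0.11,-0.142],"yaw":0}]' 255 40
python3 -m inch '[{"slide":[0.001,-0.005,0],"yaw":0},{"slide":[0.002,-0.01,0],"yaw":0},{"slide":[0.002,-0.014,0],"yaw":0},{"slide":[0.003,-0.018,0],"yaw":0},{"slide":[0.003,-0.018,0],"yaw":0}]'
python3 -m inch '[{"slide":[0,-0.002,0],"yaw":0},{"slide":[0,-0.003,0],"yaw":0},{"slide":[0,-0.003,0],"yaw":0}]'
python3 -m inch '[{"slide":[0,-0.002,0],"yaw":0},{"slide":[0,-0.003,0],"yaw":0},{"slide":[0,-0.003,0],"yaw":0}]'
```

```text
clock: 21.4
position: [0.4669, -0.2037, 0.0224]
ee_rot: [0.648, 0.761, -0.0, -0.002]
ft_force: [-0.4, -0.8, 0.7]
grip_width: 0.002
grasp_force: 0.0
clock: 21.82
position: [0.4717, -0.2171, 0.0252]
ee_rot: [0.647, 0.763, 0.002, -0.002]
ft_force: [-3.2, 17.6, 4.3]
grip_width: 0.002
grasp_force: 9.1
clock: 22.07
position: [0.4717, -0.2173, 0.0251]
ee_rot: [0.646, 0.763, 0.003, -0.003]
ft_force: [-4.6, 27.6, 8.7]
grip_width: -0.001
grasp_force: 13.8
clock: 22.32
position: [0.4717, -0.2174, 0.0251]
ee_rot: [0.645, 0.764, 0.004, -0.004]
ft_force: [-8.4, 37.4, 14.2]
grip_width: 0.001
grasp_force: 19.0
```

It's firmly stopped: no movement from 17 N up to 37 N. I'll back off and compare against the earlier image numerically.

```bash
python3 -m inch '[{"slide":[-0.001,0.012,0],"yaw":0},{"slide":[-0.003,0.03,0],"yaw":0},{"slide":[-0.003,0.05,0.03],"yaw":0},{"slide":[-0.003,0.08,0.07],"yaw":0},{"slide":[-0.003,0.11,0.11],"yaw":0},{"slide":[-0.003,0.13,0.14],"yaw":0},{"slide":[-0.003,0.13,0.14],"yaw":0},{"slide":[-0.003,0.13,0.14],"yaw":0}]'
python3 - <<'E'
from h import *
snap('side','s7.png');snap('top','t7.png')
def edge(p): # subpixel half-level crossing
    p=p.astype(float);h=(p.min()+p.max())/2;i=np.where((p[:-1]<h)&(p[1:]>=h))[0][0];return i+(h-p[i])/(p[i+1]-p[i])
for k in '67':
    s=np.load(f'/tmp/s{k}.png.npz');t=np.load(f'/tmp/t{k}.png.npz')
    g=s['frame'].min(2);gt=t['frame'].min(2)
    v=255+edge(g[255:272,293:297].mean(1))
    us=[(r,round(355+edge(gt[r,355:380]),2)) for r in (190,191,192,200,201,202,207,208,209)]
    print(k,'tab tip side v',v,ray(s,294.8,v,.05)[:2].round(4),'top',us)
    for r,u in us: print((ray(t,u,r,.018)[:2]*1000).round(1),end=' ')
    print()
B=np.array([485.5,-321]);a=-1.411;d=np.array([np.cos(a),np.sin(a)])
t=np.load('/tmp/t7.png.npz')
for r,u in us: print(r,((ray(t,u,r,.018)[:2]*1000-B)@d).round(1))
s=np.load('/tmp/s7.png.npz');print('tip',(ray(s,294.8,v,.05)[:2]*1000-B)@d)
print(get_obs()['ft_force'])
E
```

```text
clock: 22.98
position: [0.4705, -0.0961, 0.1682]
ee_rot: [0.647, 0.763, 0.0, 0.004]
ft_force: [-0.2, -1.2, -0.6]
grip_width: 0.004
grasp_force: 0.0
6 tab tip side v 263.53644859813085 [ 0.471  -0.2262] top [(190, np.float64(369.83)), (191, np.float64(369.83)), (192, np.float64(370.04)), (200, np.float64(361.12)), (201, np.float64(361.41)), (202, np.float64(361.46)), (207, np.float64(373.24)), (208, np.float64(373.43)), (209, np.float64(373.68))]
[ 506.1 -256.1] [ 502.9 -256. ] [ 499.7 -256.5] [ 474.3 -228. ] [ 471.2 -228.8] [ 468.  -228.9] [ 452.  -264.7] [ 448.9 -265.2] [ 445.7 -265.8] 
7 tab tip side v 263.69444444444446 [ 0.471  -0.2268] top [(190, np.float64(370.04)), (191, np.float64(369.95)), (192, np.float64(370.09)), (200, np.float64(361.75)), (201, np.float64(361.93)), (202, np.float64(361.87)), (207, np.float64(373.27)), (208, np.float64(373.48)), (209, np.float64(373.73))]
[ 506.1 -256.7] [ 502.9 -256.3] [ 499.7 -256.7] [ 474.3 -230. ] [ 471.2 -230.4] [ 468.  -230.2] [ 452.  -264.8] [ 448.9 -265.3] [ 445.7 -266. ] 
190 -60.2
191 -61.1
192 -61.3
200 -91.6
201 -91.7
202 -92.5
207 -60.8
208 -60.8
209 -60.6
tip -95.31069656240042
[-0.36624922 -0.03255642 -0.03972751]
```

Run:
```python
from h import *
s=np.load('/tmp/s7.png.npz');t=np.load('/tmp/t7.png.npz')
def edge(p):
    p=p.astype(float);h=(p.min()+p.max())/2;i=np.where((p[:-1]<h)&(p[1:]>=h))[0][0];return i+(h-p[i])/(p[i+1]-p[i])
g=s['frame'].min(2).astype(float);gt=t['frame'].min(2).astype(float)
a=-1.411;d=np.array([np.cos(a),np.sin(a)]);B=np.array([485.5,-321]);n=np.array([-d[1],d[0]])
X=lambda c,u,v,z:(ray(c,u,v,z)[:2]*1000-B)@d
print('mouth edge (-32)',[(u,round(X(s,u,266+edge(g[266:283,u]),.075),1)) for u in (284,286,288,290,303,306,309,312,315)])
print('tip (-89)',[round(X(s,u,255+edge(g[255:272,u]),.05),1) for u in (294,295,296)])
print('back edge (68)',[(v,round(X(t,440-edge(gt[v,405:441][::-1]),v,.075),1)) for v in (184,188,192,196,200)])
# lateral: tab centre (side) and slab edges (top)
for v in (266,268,270):
    r=g[v,285:305]; L=285+edge(r); R=304-edge(r[::-1]); print('tab',L,R,(ray(s,(L+R)/2,v,.05)[:2]*1000-B)@n)
for u in (375,376,377):
    c=gt[180:225,u]; lo=180+edge(c); hi=224-edge(c[::-1]); print('slab y',[(ray(t,u,q,.018)[:2]*1000-B)@n for q in(lo,hi)])
```

```text
mouth edge (-32) [(284, np.float64(-33.4)), (286, np.float64(-33.7)), (288, np.float64(-33.8)), (290, np.float64(-35.0)), (303, np.float64(-34.9)), (306, np.float64(-34.2)), (309, np.float64(-34.5)), (312, np.float64(-35.5)), (315, np.float64(-35.0))]
tip (-89) [np.float64(-96.3), np.float64(-96.0), np.float64(-91.5)]
back edge (68) [(184, np.float64(66.4)), (188, np.float64(66.7)), (192, np.float64(67.2)), (196, np.float64(67.1)), (200, np.float64(67.1))]
tab 292.4895833333333 296.70081967213116 -1.117542222747843
tab 292.5426356589147 296.73333333333335 -2.154701866053897
tab 292.45762711864404 297.73728813559325 -2.1867645937968305
slab y [np.float64(35.285976540030006), np.float64(-35.42213829947984)]
slab y [np.float64(36.155357454160516), np.float64(-36.702912261767615)]
slab y [np.float64(39.42846632611915), np.float64(-37.17379180998181)]
```

```bash
python3 -c "from workcell import *;print(hand_in())"
```

```text
the job is handed in; nothing more can be done
None
```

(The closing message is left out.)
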